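File the drawing templates in the bench rack

ROBOT

A 6-joint arm with a two-finger parallel gripper is mounted at the origin on the work surface. World frame = base frame: x ahead of the robot, y to its left, z up, the work surface at z = 0. Lengths are in mm, angles in degrees, forces in N, time in s.
With the tool pointing down it reaches from about 300 to 850 mm from the base axis. Payload 4.2 kg.
Tool frame: the origin (TCP) lies at the centre of the arm's flange, where the gripper is bolted on; the fingertips stand 191 mm ahead of it and the grasp point (between the pads) lies 172 mm ahead of it; y points along the fingers, x is the direction in which the jaws open and shut, and the axes are right-handed (so a half turn about y gives the same grasp; the last joint's range is limited). The gripper opens to 91 mm and grips with 3 to 60 N. Pads are 32 mm wide; open, the fingers measure 118 mm over their backs; the gripper's body (76 mm by 178 mm) begins 60 mm behind the grasp point.
Start: joints at [74.427, 18.312, 89.639, -0, 72.044, -1.146], TCP at [143.257, 556.867, 404.776] pointing down, gripper open.
Joint ranges: [-177.97, 177.97], [-48.28, 115.42], [12.27, 149.76], [-77.06, 257.06], [2.81, 150.46], [-146.56, 146.56]. Speed limits (degrees/s): [147.25, 147.25, 180, 180, 180, 180].

INTERFACE

Orientations are given as [roll, pitch, yaw] about the fixed x, y, z axes, in that order (R = Rz(yaw) Ry(pitch) Rx(roll)).
In Python, from workcell import env gives the robot as it stands.
- The arm moves only by the tool carry_out, never from a script. Its argument "increments" is a list of rows, each a list of 3 entries, a list of its own where there are three numbers: the turn, a rotation vector about the tool's x, y, z in rad, then the shift along the tool's x, y, z in mm, then the closure, from 0 (fully open) to 1 (shut). In form: [[[wx, wy, wz], [dx, dy, dz], claw], ...]. A call has 1 to 10 rows; each row is the pose to reach, as a shift and turn from the pose commanded when the call began, along the tool's axes at that moment; what a row does not reach only later rows make up. A row lasts 1/12 s, in which the tool goes at most 41.7 mm and 7.16 degrees, less where a joint would pass 70% of its speed; a pose out of reach is approached as far as the arm can. A call with a gripper value outside its range is refused whole. The fingers move at their own pace and stop on an object; "force" is the grip in N (left out, the last holds). Time passes only in rows, so rows that repeat a pose let the fingers close. It gives the time, the measured TCP pose, the force and the opening at its end, in the units of the state.
- env.state(): the state, without advancing time (a new reading comes with each control period).
- env.grab_frame(name): name is "scene" or "top" or "wrist"; returns a dict with "frame" (384x512x3 uint8, blue, green, red), "z_map" (384x512 float32, mm along the optical axis (not along the pixel's ray), 0 where there is no reading), "camera_matrix" (3x3 intrinsics, pixels), "rvec" (rotation vector, rad) and "tvec" (3), from world to camera coordinates, as OpenCV has them; the wrist camera has in their place "hand_eye" (4x4, takes a point from camera to tool coordinates, whose origin is the TCP and whose axes are the tool frame's). Camera axes: x right, y down, z forward; pixel columns grow to the right and rows downward; lengths in mm; the calibration is good to about 2 mm. A picture is of the moment at which its call begins: read the wrist's pose just before it.
- env.job_done(): hands the job in, once; it reports no verdict.
The state is a dict: "time_s": time; "qpos": joint angles; "qvel": joint speeds; "effort": joint torques, N m; "ee_pos": TCP position; "ee_rot": TCP orientation; "force": force on the tool from outside, world axes, zero at the start; "torque": the same for the moment, N m; "gripper_width": finger opening in mm.
Only numpy, scipy, OpenCV 4.12 (cv2) and the standard library are available. Lean on these libraries where they do the work, as an engineer would, in place of code of your own. Each camera call takes 0.05 s, during which the arm holds its last target. There are 200 camera calls.

TASK

Put the green and the blue drawing template away: take each from the sloping stand and stand it on its long lower edge, fully down in the rack slot whose end blocks have its colour, lowering it in without dropping it. Then, with both in, swing the red keeper bar over fully down so that it lies level above them. Leave the yellow template and the tools and other loose things on the bench where they are.

Things in the scene. Friction and masses are not known exactly. Their poses are not given: they have to be found in the camera images.
- green_template: green flat plastic drawing template, 130 mm long (own y) x 110 mm high (own z) x 6 mm thick (own x), about 0.1 kg, faces plain to grip; origin at the middle of its lower 130 mm edge, z up along the sheet to the upper edge; white round cut-outs. Starts leaning on the sloping stand with its z axis 30 degrees (0.52 rad) off vertical, top edge towards the robot; the upper 45 mm stands clear above the stand's back board, free on both faces.
- blue_template: blue flat plastic drawing template, 130 mm long (own y) x 110 mm high (own z) x 6 mm thick (own x), about 0.1 kg, faces plain to grip; origin at the middle of its lower 130 mm edge, z up along the sheet to the upper edge; white bar-shaped cut-outs. Starts leaning on the sloping stand with its z axis 30 degrees (0.52 rad) off vertical, top edge towards the robot; the upper 45 mm stands clear above the stand's back board, free on both faces.
- yellow_template: yellow flat plastic drawing template, 130 mm long (own y) x 110 mm high (own z) x 6 mm thick (own x), about 0.1 kg, faces plain to grip; origin at the middle of its lower 130 mm edge, z up along the sheet to the upper edge; white diamond cut-outs. It already stands in the yellow slot and must stay there.
- stand: fixed wooden stand with a sloping back board (330 mm wide, 65 mm along the slope), a ledge and a 8 mm high lip; about 110 x 330 mm on the bench, 85 mm high. Origin under its centre; y along the ledge; its sloping face looks to its +x, away from the robot. The two templates lean on it side by side, 40 mm apart.
- rack: fixed grey rack, base 200 x 290 x 10 mm, origin under its centre on the bench, x along the slots. Slots at y = -90, -30, 30, 90 mm, each between pairs of 6 mm steel pins 45 mm either side of its middle: 9 mm wide up to 36 mm above the bench, splayed to 21 mm at 46 mm. Slots are 162 mm long. A seated template's top is 120 mm above the bench. Hinge posts 144 mm high at x = 70, y = +-135 mm
- slot_green: green marks of the rack: two blocks (12 x 34 x 26 mm) standing at the two ends of one slot and naming it. Origin at the slot's centre on its floor (10 mm above the bench); x runs along the slot, y across, z up
- slot_blue: blue marks of the rack: two blocks (12 x 34 x 26 mm) standing at the two ends of one slot and naming it. Origin at the slot's centre on its floor (10 mm above the bench); x runs along the slot, y across, z up
- slot_yellow: yellow marks of the rack: two blocks (12 x 34 x 26 mm) standing at the two ends of one slot and naming it. Origin at the slot's centre on its floor (10 mm above the bench); x runs along the slot, y across, z up. Holds the yellow template
- slot_white: white marks of the rack: two blocks (12 x 34 x 26 mm) standing at the two ends of one slot and naming it. Origin at the slot's centre on its floor (10 mm above the bench); x runs along the slot, y across, z up. Stays empty
- keeper (a joint): angle of the red keeper bar about its hinge, rad: 0 is fully down (level above the templates, at a stop), about 1.9 to 2.25 at the start (thrown open past upright, away from the robot). The hinge is stiff (0.2 N m): it stays where it is left
- keeper_grip (a point): middle of the red round keeper bar: 12 mm thick, 248 mm long, parallel to the rack's y, on two arms at its ends that swing about the hinge 70 mm away. When down it lies 132 mm above the bench over the middle of the slots, midway between the two middle slots here, 6 mm above the templates' upper edges
- keeper_hinge (a point): point on the hinge line of the keeper bar, in the rack's mid plane, 132 mm above the bench and 70 mm along the rack's +x from its centre; the hinge line is parallel to the rack's y and the bar swings over the top from the +x side to above the rack's centre
- marker: black marker pen, 130 x 14 mm, loose bystander; origin near its middle
- tape: roll of pale tape, 90 mm across, 24 mm high, loose bystander; origin under its centre
- screwdriver: screwdriver lying on the bench, loose bystander
- wrench: wrench lying on the bench, loose bystander
- hammer: hammer lying on the bench, loose bystander
- tumbler: steel cup, 76 mm across, 150 mm high, loose bystander; origin under its centre
Not all that is in view belongs to the job. Of the things like the blue_template, leave any that is purple; of the rest the smaller one is meant.

How it is judged:
By the outcome, as a careful person would: the job done as asked, in the order asked, and still so for the second after the job is handed in, with the robot touching nothing.
It also fails if it takes over 72 s, if anything falls off the work surface, if the arm or the gripper's body presses on something with over 40 N, if the wrist force passes 120 N, or if a joint passes its speed limit or range.

## Working session

There is one attempt and no reset: what is moved stays moved. The work goes in short steps, Python scripts to look and compute and a tool call to move; the robot and the scene stay as the last step left them, time stands still between calls to the robot, and variables do not carry over. Pictures are saved under pics/ and viewed, about 8 in all and at most 12, crops included, and the job is handed in when it is done.

Besides the shell and the picture viewer there is one more tool, called after ">>>" by a JSON object that holds its "api" and its "payload". carry_out: Moves the arm, as the interface text tells. Its arguments: {"type":"object","properties":{"increments":{"type":"array","items":{"type":"array"}},"force":{"type":"number"}},"required":["increments"]}

```bash
mkdir -p pics; ls; cat > h.py <<'E'
import numpy as np, cv2
from workcell import env
from scipy.spatial.transform import Rotation as R
def grab(n):
    s=env.state(); g=env.grab_frame(n); 
    np.savez('last_'+n+'.npz',pos=s['ee_pos'],rot=s['ee_rot'],**g); return g
def cloud(g,pos=None,rot=None):
    K=g['camera_matrix'];z=g['z_map'].astype(float);v,u=np.mgrid[:384,:512]
    P=np.stack([(u-K[0,2])/K[0,0]*z,(v-K[1,2])/K[1,1]*z,z],-1)
    if 'rvec' in g:
        M=cv2.Rodrigues(np.array(g['rvec'],float))[0]; return (P-np.array(g['tvec']).ravel())@M
    H=g['hand_eye'];P=P@H[:3,:3].T+H[:3,3]
    return P@R.from_euler('xyz',rot,degrees=True).as_matrix().T+np.array(pos)
E
python3 - <<'E'
from h import *
print(env.state())
a=grab('scene');b=grab('top')
cv2.imwrite('pics/1.png',cv2.resize(a['frame'],(800,600)));cv2.imwrite('pics/2.png',cv2.resize(b['frame'],(800,600)))
E
```

```text
pics
{'time_s': 0.0, 'qpos': array([ 7.44280452e+01,  1.83510428e+01,  8.97058707e+01,  4.14608893e-05,
        7.20440762e+01, -1.14541233e+00]), 'qvel': array([-0.02829899,  0.05661343, -0.02330264, -0.00943176, -0.03820366,
       -0.04697079]), 'effort': array([ 4.47019256e-04, -4.12472212e+01, -2.31968379e+01,  7.27907242e-02,
        4.57608956e-02, -1.33771709e-04]), 'ee_pos': array([143.20390453, 556.70887774, 403.92961408]), 'ee_rot': array([-89.99794181,   0.10096877,  75.5734465 ]), 'force': array([-0.05910846,  0.8866419 ,  0.29043965]), 'torque': array([-0.05652471, -0.01251766, -0.00938035]), 'gripper_width': 91.4089311667674}
```

View pics/1.png

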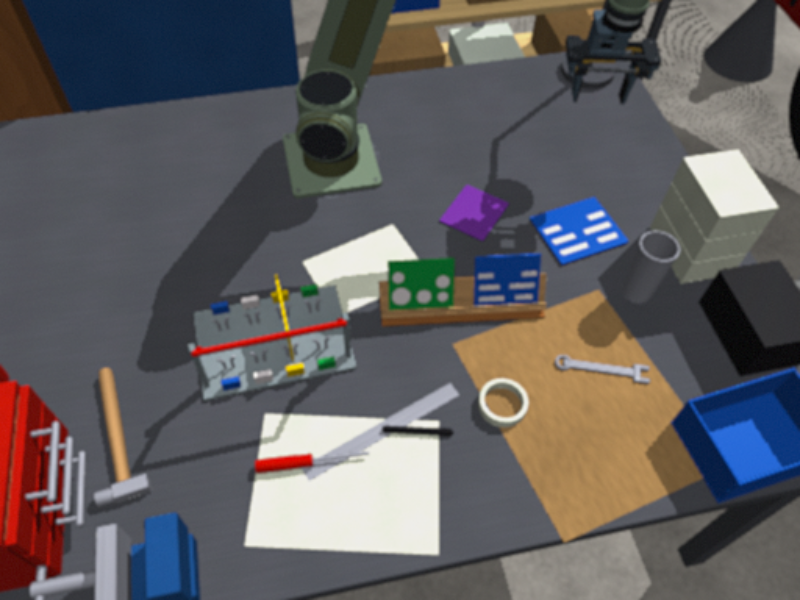

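View pics/2.png

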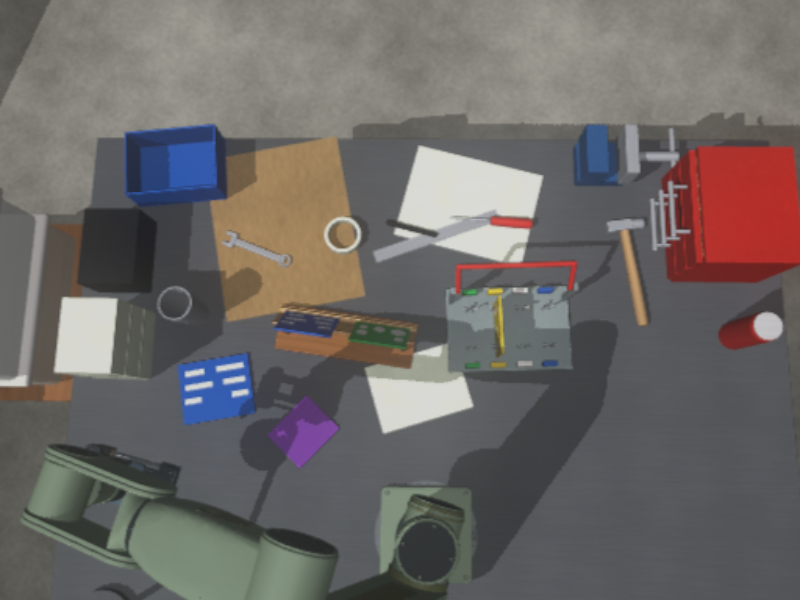

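Scene: green and blue lean on the stand (scene px 420,283 and 507,280); a larger blue one lies flat (decoy), and a purple one. The rack is at top px (510,330), with the keeper thrown open at px (515,265). Measuring from the depth clouds.

```bash
cat > m.py <<'E'
from h import *
out={}
for n in ('scene','top'):
    g=dict(np.load('last_'+n+'.npz'));P=cloud(g);hsv=cv2.cvtColor(g['frame'],cv2.COLOR_BGR2HSV)
    ok=(g['z_map']>0)&(P[...,2]>-5)&(P[...,2]<250)&(abs(P[...,0]-380)<280)&(P[...,1]>-400)&(P[...,1]<450)
    for c,(lo,hi) in dict(green=(50,80),blue=(100,120),yellow=(20,32),red=(0,6),wood=(8,18)).items():
        m=(ok&(hsv[...,0]>=lo)&(hsv[...,0]<=hi)&(hsv[...,1]>110)&(hsv[...,2]>50)).astype(np.uint8)
        k,l,st,_=cv2.connectedComponentsWithStats(m)
        for i in range(1,k):
            if st[i,4]<10: continue
            p=P[l==i];print(n,c,st[i,4],'px',st[i,:4]+0,'med',np.median(p,0).round(),'lo',np.percentile(p,3,0).round(),'hi',np.percentile(p,97,0).round())
            out[f'{n}_{c}_{i}']=p
np.savez('pts.npz',**out)
E
python3 m.py
```

```text
scene green 887 px [249 165  42  33] med [440. 115.  84.] lo [418.  50.  31.] hi [474. 171. 116.]
scene green 68 px [192 182  11   8] med [ 385. -105.   31.] lo [ 375. -120.   12.] hi [388. -91.  39.]
scene green 69 px [203 229  12   8] med [559. -98.  32.] lo [ 551. -112.   12.] hi [561. -84.  38.]
scene blue 292 px [339 135  26  35] med [325. 430.   8.] lo [263. 409.  -1.] hi [402. 448.  13.]
scene blue 982 px [303 162  43  33] med [462. 279.  86.] lo [437. 219.  30.] hi [495. 340. 119.]
scene blue 79 px [134 192  13   9] med [ 391. -284.   30.] lo [ 380. -301.   12.] hi [ 395. -268.   39.]
scene blue 81 px [141 241  13   9] med [ 565. -277.   32.] lo [ 557. -292.   10.] hi [ 568. -262.   40.]
scene yellow 173 px [173 175  12  37] med [ 414. -161.   38.] lo [ 340. -178.   -0.] hi [ 523. -149.  124.]
scene yellow 12 px [248 190   4  10] med [454.  43.  36.] lo [445.  41.  25.] hi [471.  48.  46.]
scene yellow 10 px [274 197  10   1] med [480. 133.  35.] lo [478. 120.  31.] hi [486. 145.  39.]
scene yellow 10 px [253 198  10   1] med [471.  69.  33.] lo [468.  56.  29.] hi [474.  83.
[... 817 characters left out ...]
.]
top blue 294 px [150 226  13  40] med [314. 430.   8.] lo [264. 410.   2.] hi [400. 448.  14.]
top blue 27 px [348 231   9   3] med [ 387. -285.   37.] lo [ 384. -299.   31.] hi [ 391. -270.   40.]
top yellow 164 px [312 184  11  44] med [ 484. -161.   93.] lo [ 405. -172.   20.] hi [ 560. -146.  126.]
top yellow 27 px [314 232  10   3] med [ 382. -162.   36.] lo [ 378. -178.   20.] hi [ 386. -150.   43.]
top red 341 px [292 167  77  21] med [ 580. -196.  191.] lo [ 542. -317.    6.] hi [591. -62. 198.]
top wood 13 px [187 161   6   7] med [647. 320.   2.] lo [634. 313.  -4.] hi [655. 332.   7.]
top wood 877 px [176 212  89  22] med [420. 213.   8.] lo [392.  57.   2.] hi [451. 352.  16.]
```

```bash
cat >> h.py <<'E'
def tip(g,yawdeg,tilt=0):
    """tool rotation: jaw x along yaw, approach y tilted outward by tilt about horizontal; z = x cross y"""
    c=np.radians(yawdeg);t=np.radians(tilt)
    f=np.array([np.cos(c),np.sin(c),0]);d=np.array([0,0,-1.])
    y=np.cos(t)*d+np.sin(t)*f; x=np.cos(t)*f-np.sin(t)*d
    return np.array(g)-172*y, np.stack([x,y,np.cross(x,y)],1)
def inc(p0,R0,p1,R1):
    return R.from_matrix(R0.T@R1).as_rotvec().round(4).tolist(),(R0.T@(np.array(p1)-p0)).round(1).tolist()
def cur():
    s=env.state();return np.array(s['ee_pos']),R.from_euler('xyz',s['ee_rot'],degrees=True).as_matrix()
E
python3 - <<'E'
from h import *
d=np.load('pts.npz')
for k in d:
    if k.startswith('scene_green') or k.startswith('scene_blue'):
        p=d[k]
        if len(p)<800: continue
        c=np.median(p,0)
        for _ in range(3):
            q=p[abs((p-c)@ (np.linalg.svd(p-c,full_matrices=False)[2][2]))<5]; c=q.mean(0); p=q
        n=np.linalg.svd(p-c,full_matrices=False)[2][2]; n*=np.sign(n[0])
        yaw=np.degrees(np.arctan2(n[1],n[0]));t=np.degrees(np.arcsin(n[2]))
        ly=np.array([-n[1],n[0],0])/np.hypot(*n[:2]);lz=np.cross(n,ly)
        a=(p-c)@ly;b=(p-c)@lz
        print(k,len(p),'yaw',yaw,'tilt',t,np.percentile(a,[0.5,2,98,99.5]),np.percentile(b,[0.5,2,98,99.5]))
        top=c+ly*(a.min()+a.max())/2+lz*np.percentile(b,99)-3*n
        print('top mid',top,'bottom mid',top-110*lz)
E
```

```text
scene_green_1 824 yaw -7.550963596813938 tilt 30.160295661263827 [-66.6163121  -65.35168484  57.68814526  60.04895393] [-57.20739093 -55.70605707  43.40150192  45.82390878]
top mid [417.31044222 114.51754066 116.12597125] bottom mid [472.09749312 107.25510598  21.01742223]
scene_blue_2 889 yaw -7.959536719816486 tilt 29.554903522879492 [-63.22528695 -61.5470939   61.71496031  63.34634569] [-59.70759056 -58.09378837  43.88601552  44.85420872]
top mid [440.15521459 282.25966204 118.10599128] bottom mid [493.89080441 274.74631214  22.41881366]
```

```bash
cat > t.py <<'E'
# usage: t.py gx gy gz yaw tilt [back] ; prints increment from the present pose
import sys;from h import *
a=list(map(float,sys.argv[1:]));p,M=tip(a[:3],a[3],a[4])
if len(a)>5:p=p-a[5]*M[:,1]
p0,R0=cur();w,s=inc(p0,R0,p,M);s_=env.state()
print('t',s_['time_s'],'turn',w,'shift',s,'deg',np.degrees(np.linalg.norm(w)).round(1),'mm',np.linalg.norm(s).round(),'q',s_['qpos'].round(1))
E
python3 t.py 427.3 113.2 98.8 -7.7 30 80
```

```text
t 0.1 turn [-0.3788, 1.4179, -0.4285] shift [-373.4, 87.6, -260.5] deg 87.6 mm 464.0 q [74.4 18.3 89.7 -0.  72.  -1.1]
```

>>> {"api": "carry_out", "payload": {"increments": [[[-0.379,1.418,-0.4285],[-373.4,87.6,-260.5],0],[[-0.379,1.418,-0.4285],[-373.4,87.6,-260.5],0],[[-0.379,1.418,-0.4285],[-373.4,87.6,-260.5],0],[[-0.379,1.418,-0.4285],[-373.4,87.6,-260.5],0],[[-0.379,1.418,-0.4285],[-373.4,87.6,-260.5],0],[[-0.379,1.418,-0.4285],[-373.4,87.6,-260.5],0],[[-0.379,1.418,-0.4285],[-373.4,87.6,-260.5],0],[[-0.379,1.418,-0.4285],[-373.4,87.6,-260.5],0],[[-0.379,1.418,-0.4285],[-373.4,87.6,-260.5],0],[[-0.379,1.418,-0.4285],[-373.4,87.6,-260.5],0]]}}

```text
time_s: 0.93
ee_pos: [286.0, 171.7, 325.7]
ee_rot: [-93.6, -25.2, 8.5]
force: [1.0, -0.2, 0.3]
gripper_width: 91.2
```

```bash
python3 t.py 427.3 113.2 98.8 -7.7 30 80
```

```text
t 0.9333 turn [-0.0696, 0.2535, -0.0758] shift [5.4, 14.8, -42.7] deg 15.7 mm 46.0 q [ 35.1  -3.2 130.8 -26.1  33.9  46.8]
```

>>> {"api": "carry_out", "payload": {"increments": [[[-0.07,0.2535,-0.076],[5.4,14.8,-42.7],0],[[-0.07,0.2535,-0.076],[5.4,14.8,-42.7],0],[[-0.07,0.2535,-0.076],[5.4,14.8,-42.7],0],[[-0.07,0.2535,-0.076],[5.4,14.8,-42.7],0],[[-0.07,0.2535,-0.076],[5.4,14.8,-42.7],0]]}}

```text
time_s: 1.35
ee_pos: [302.9, 131.9, 317.2]
ee_rot: [-90.2, -29.9, -7.3]
force: [-1.0, 0.2, -0.4]
gripper_width: 91.6
```

```bash
python3 t.py 427.3 113.2 98.8 -7.7 30; python3 - <<'E'
from h import *
g=grab('wrist');cv2.imwrite('pics/3.png',g['frame']);
d=np.load('last_wrist.npz');P=cloud(g,d['pos'],d['rot']);hsv=cv2.cvtColor(g['frame'],cv2.COLOR_BGR2HSV)
m=(hsv[...,0]>50)&(hsv[...,0]<80)&(hsv[...,1]>110)&(g['z_map']>0)
p=P[m];print(m.sum(),np.percentile(p,[2,50,98],axis=0).round())
E
```

```text
t 1.35 turn [-0.0003, 0.0055, -0.0023] shift [-0.1, 80.1, -1.9] deg 0.3 mm 80.0 q [ 29.   -3.  133.2 -36.3  30.2  65. ]
1143 [[ 384. -109.   17.]
 [ 420.  123.  116.]
 [ 554.  177.  118.]]
```

View pics/3.png

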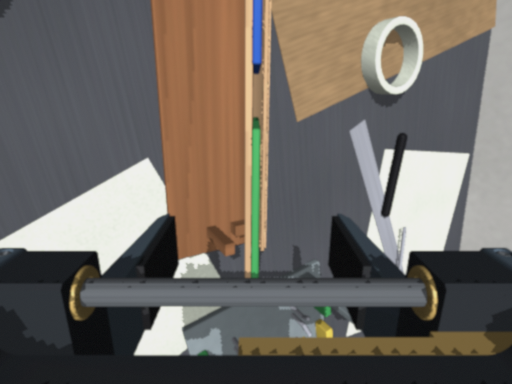

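```bash
python3 - <<'E'
from h import *
g=dict(np.load('last_wrist.npz'));P=cloud(g,g['pos'],g['rot']);hsv=cv2.cvtColor(g['frame'],cv2.COLOR_BGR2HSV)
print(g['hand_eye'].round(3).tolist(),g['camera_matrix'].tolist())
H=hsv[...,0];S=(hsv[...,1]>110)&(hsv[...,2]>50)&(g['z_map']>0)
for c,lo,hi in (('g',50,80),('b',100,120),('y',20,32)):
    m=((H>=lo)&(H<=hi)&S).astype(np.uint8);k,l,st,_=cv2.connectedComponentsWithStats(m)
    for i in range(1,k):
        if st[i,4]>15:
            p=P[l==i];print(c,st[i],np.percentile(p,[1,50,99],axis=0).round().tolist())
            if c=='g' and p[:,1].mean()>0:
                q=p[p[:,2]>112];print(' edge',np.percentile(q,[1,50,99],axis=0).round().tolist())
E
```

```text
[[1.0, 0.001, 0.001, -0.547], [-0.0, -0.298, 0.955, 20.782], [0.001, -0.955, -0.298, 85.56], [0.0, 0.0, 0.0, 1.0]] [[314.39215460277455, 0.0, 253.05736968228993], [0.0, 314.39215460277455, 190.1212634687077], [0.0, 0.0, 1.0]]
g [ 252  119    8  159 1017] [[411.0, 68.0, 65.0], [420.0, 129.0, 116.0], [456.0, 178.0, 118.0]]
 edge [[411.0, 67.0, 114.0], [420.0, 126.0, 117.0], [428.0, 178.0, 118.0]]
g [316 307  15  10  96] [[549.0, -112.0, 17.0], [550.0, -106.0, 35.0], [559.0, -97.0, 36.0]]
g [199 351   9   5  30] [[334.0, -90.0, 12.0], [381.0, -88.0, 15.0], [385.0, 155.0, 243.0]]
b [253   0   9  73 586] [[431.0, 213.0, 63.0], [435.0, 235.0, 116.0], [463.0, 253.0, 118.0]]
y [ 68 265  31  56 717] [[309.0, 154.0, 202.0], [312.0, 163.0, 211.0], [317.0, 168.0, 214.0]]
y [409 266  30  55 692] [[393.0, 143.0, 250.0], [395.0, 153.0, 258.0], [400.0, 158.0, 262.0]]
y [ 239  320  273   35 5255] [[345.0, -152.0, 17.0], [378.0, 147.0, 260.0], [558.0, 152.0, 275.0]]
```

Wrist view: the green edge (px 255,120–278) lies centred between the open jaws (px 165/345); positions agree. Descending and gripping.

>>> {"api": "carry_out", "payload": {"force": 20, "increments": [[[0,0.005,0],[0,25,-1],0],[[0,0.005,0],[0,50,-2],0],[[0,0.005,0],[0,70,-2],0],[[0,0.005,0],[0,80,-2],0],[[0,0.005,0],[0,80,-2],0.5],[[0,0.005,0],[0,80,-2],1],[[0,0.005,0],[0,80,-2],1],[[0,0.005,0],[0,80,-2],1],[[0,0.005,0],[0,80,-2],1],[[0,0.005,0],[0,80,-2],1]]}}

```text
time_s: 2.23
ee_pos: [342.1, 124.9, 248.7]
ee_rot: [-89.9, -30.0, -7.7]
force: [0.5, -1.1, -0.6]
gripper_width: 54.5
```

```bash
python3 t.py 427.3 113.2 98.8 -7.7 30
```

```text
t 2.2333 turn [-0.0013, -0.0004, -0.0002] shift [-0.4, 0.8, -0.2] deg 0.1 mm 1.0 q [ 24.3   7.6 136.6 -58.3  18.   85.4]
```

>>> {"api": "carry_out", "payload": {"increments": [[[0,0,0],[0,0,0],1],[[0,0,0],[0,0,0],1],[[0,0,0],[0,0,0],1],[[0,0,0],[0,0,0],1],[[0,0,0],[0,0,0],1],[[0,0,0],[0,0,0],1],[[0,0,0],[0,0,0],1],[[0,0,0],[0,0,0],1],[[0,0,0],[0,0,0],1],[[0,0,0],[0,0,0],1]]}}

```text
time_s: 3.07
ee_pos: [343.0, 125.0, 248.5]
ee_rot: [-89.9, -30.0, -7.8]
force: [4.2, -1.1, 0.5]
gripper_width: 6.0
```

```bash
python3 t.py 427.3 113.2 98.8 -7.7 30; python3 -c "
from h import *
print(env.state()['force'],env.state()['gripper_width'])"
```

```text
t 3.0667 turn [-0.001, -0.0012, -0.0] shift [-1.1, 0.2, -0.4] deg 0.1 mm 1.0 q [ 24.2   7.7 136.5 -58.3  18.   85.4]
[ 4.15214639 -1.10378778  0.53838657] 5.991623610449575
```

```bash
python3 t.py 428 113.2 98.8 -7.7 30 70;python3 t.py 430 60 260 -48 0; python3 t.py 469 -102.5 250 -87.9 0
```

```text
t 3.0667 turn [-0.001, -0.0012, -0.0] shift [-0.5, -69.4, -0.2] deg 0.1 mm 69.0 q [ 24.2   7.7 136.5 -58.3  18.   85.4]
t 3.0667 turn [-0.1853, 0.6861, 0.5011] shift [174.0, -111.5, -52.4] deg 49.8 mm 213.0 q [ 24.2   7.7 136.5 -58.3  18.   85.4]
t 3.0667 turn [-0.3669, 1.3645, 0.4335] shift [221.5, -72.8, -208.2] deg 84.7 mm 313.0 q [ 24.2   7.7 136.5 -58.3  18.   85.4]
```

>>> {"api": "carry_out", "payload": {"increments": [[[0,0,0],[0,-25,0],1],[[0,0,0],[0,-60,0],1],[[0,0,0],[0,-70,0],1],[[-0.185,0.686,0.501],[174,-111.5,-52.4],1],[[-0.185,0.686,0.501],[174,-111.5,-52.4],1],[[-0.185,0.686,0.501],[174,-111.5,-52.4],1],[[-0.185,0.686,0.501],[174,-111.5,-52.4],1],[[-0.185,0.686,0.501],[174,-111.5,-52.4],1],[[-0.185,0.686,0.501],[174,-111.5,-52.4],1],[[-0.185,0.686,0.501],[174,-111.5,-52.4],1]]}}

```text
time_s: 3.9
ee_pos: [430.3, 59.3, 431.8]
ee_rot: [-89.9, -0.4, -47.5]
force: [-1.1, -0.3, -3.4]
gripper_width: 5.9
```

```bash
python3 t.py 469 -102.5 250 -87.9 0
```

```text
t 3.9 turn [-0.0042, 0.7054, 0.0062] shift [145.4, 10.7, -80.9] deg 40.4 mm 167.0 q [  6.4   4.4 103.8  -0.3  71.5  54. ]
```

>>> {"api": "carry_out", "payload": {"increments": [[[-0.004,0.7054,0.006],[145.4,10.7,-80.9],1],[[-0.004,0.7054,0.006],[145.4,10.7,-80.9],1],[[-0.004,0.7054,0.006],[145.4,10.7,-80.9],1],[[-0.004,0.7054,0.006],[145.4,10.7,-80.9],1],[[-0.004,0.7054,0.006],[145.4,10.7,-80.9],1],[[-0.004,0.7054,0.006],[145.4,10.7,-80.9],1],[[-0.004,0.7054,0.006],[145.4,50,-80.9],1],[[-0.004,0.7054,0.006],[145.4,90,-80.9],1],[[-0.004,0.7054,0.006],[145.4,95,-80.9],1],[[-0.004,0.7054,0.006],[145.4,95,-80.9],1]]}}

```text
time_s: 4.73
ee_pos: [468.9, -101.9, 335.2]
ee_rot: [-90.3, 0.0, -87.5]
force: [-0.6, -0.5, -1.1]
gripper_width: 6.0
```

```bash
python3 t.py 469 -102.5 165 -87.9 0; cat > w.py <<'E'
import sys;from h import *
g=grab('wrist');cv2.imwrite(sys.argv[1],g['frame']);d=np.load('last_wrist.npz')
P=cloud(g,d['pos'],d['rot']);hsv=cv2.cvtColor(g['frame'],cv2.COLOR_BGR2HSV)
H=hsv[...,0];S=(hsv[...,1]>110)&(hsv[...,2]>50)&(g['z_map']>0)
for c,lo,hi in (('g',50,80),('b',100,120),('y',20,32)):
    m=((H>=lo)&(H<=hi)&S).astype(np.uint8);k,l,st,_=cv2.connectedComponentsWithStats(m)
    for i in range(1,k):
        if st[i,4]>40:
            p=P[l==i];print(c,st[i],np.percentile(p,[2,50,98],axis=0).round(1).tolist())
E
python3 w.py pics/4.png
```

```text
t 4.7333 turn [0.0047, 0.0064, -0.0001] shift [0.6, -1.8, 0.1] deg 0.5 mm 2.0 q [-1.360e+01  1.330e+01  1.077e+02 -1.000e-01  5.930e+01  7.400e+01]
g [235  83  39  13 496] [[549.6, -113.6, 33.7], [554.8, -98.2, 35.0], [559.9, -82.4, 36.5]]
g [ 247  124   13  154 1741] [[469.8, -103.5, 123.6], [503.1, -99.7, 182.5], [531.6, -96.8, 184.2]]
g [247 306  13  32 358] [[433.7, -105.3, 181.7], [443.3, -102.4, 183.0], [489.7, -99.7, 231.7]]
b [432  83  55  15 744] [[556.2, -292.4, 14.2], [561.9, -272.2, 34.6], [567.6, -260.8, 36.3]]
b [404 254  44  22 751] [[383.5, -299.4, 12.3], [392.5, -281.7, 31.0], [394.4, -268.0, 36.1]]
y [302  83  42  14 573] [[551.5, -172.9, 23.3], [557.0, -156.5, 35.1], [562.4, -141.3, 36.5]]
y [ 308  121   47  131 3951] [[432.5, -162.6, 18.1], [486.2, -158.6, 96.3], [529.4, -156.4, 120.0]]
y [230 266   5  55 208] [[493.7, -94.9, 234.2], [501.7, -94.1, 241.8], [505.6, -93.6, 244.2]]
y [272 266   5  54 206] [[492.1, -106.4, 232.9], [502.0, -105.8, 241.0], [505.7, -105.3, 243.8]]
y [  64  332  303   23 5308] [[490.3, -126.6, 246.3], [492.4, -95.0, 250.4], [494.2, -56.0, 253.4]]
```

View pics/4.png

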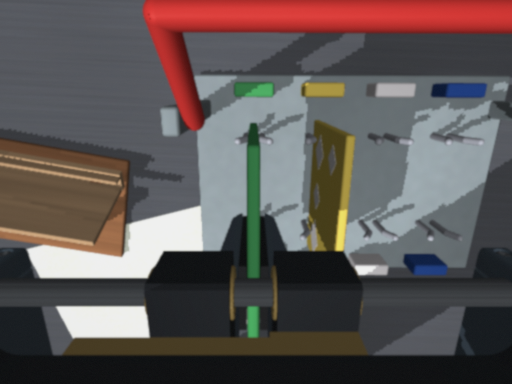

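```bash
python3 - <<'E'
from h import *
g=dict(np.load('last_wrist.npz'));P=cloud(g,g['pos'],g['rot']);hsv=cv2.cvtColor(g['frame'],cv2.COLOR_BGR2HSV)
H=hsv[...,0];S=(hsv[...,1]>110)&(g['z_map']>0);Z=P[...,2]
C=[]
for c,lo,hi,X in (('g',50,80,555),('y',20,32,557),('b',100,120,562)):
    q=P[(H>=lo)&(H<=hi)&S&(abs(Z-35)<2.5)&(abs(P[...,0]-X)<12)];r=cv2.minAreaRect(q[:,:2].astype(np.float32));print(c,len(q),r);C.append(r[0])
C=np.array(C);print(C, np.degrees(np.arctan2(-(C[0]-C[2])[0],(C[0]-C[2])[1])))
# template top edge line in hand
q=P[(H>50)&(H<80)&S&(Z>175)&(Z<190)];f=np.polyfit(q[:,0],q[:,1],1);print('edge',len(q),f,np.polyval(f,469),np.degrees(np.arctan(f[0])),np.percentile(q,[.5,50,99.5],axis=0).round(1),np.polyfit(q[:,0],q[:,2],1))
# dark pins / yellow top line
q=P[(H>20)&(H<32)&S&(Z>112)&(Z<126)&(abs(P[...,1]+160)<10)];f=np.polyfit(q[:,0],q[:,1],1);print('yel',f,np.polyval(f,472),np.percentile(q,[1,50,99],axis=0).round(1))
E
```

```text
g 495 ((554.735107421875, -98.33038330078125), (9.696914672851562, 32.23215103149414), 2.521165609359741)
y 538 ((556.9453125, -157.57525634765625), (10.524534225463867, 32.39863204956055), 2.528027057647705)
b 574 ((561.812255859375, -277.3254699707031), (11.359651565551758, 33.539791107177734), 2.5241236686706543)
[[ 554.73510742  -98.3303833 ]
 [ 556.9453125  -157.57525635]
 [ 561.81225586 -277.32546997]] 2.2641941999856505
edge 1985 [ 4.51285111e-02 -1.22570980e+02] -101.40570837989796 2.5839200521633 [[ 434.3 -105.3  176.5]
 [ 493.1 -100.3  182.6]
 [ 531.7  -96.6  187. ]] [-1.19272969e-02  1.88455495e+02]
yel [ 3.90035073e-02 -1.78809265e+02] -160.3996091458187 [[ 451.2 -163.6  112.2]
 [ 493.7 -159.4  118.7]
 [ 529.5 -156.4  120.4]]
```

Wrist view: the template edge (px 253,125–275) lines up above the green slot (block px 254,90, pins px 253,140). Lowering to inside the pins.

>>> {"api": "carry_out", "payload": {"increments": [[[0.005,0.001,0],[0.6,5,-1],1],[[0.005,0.001,0],[0.6,15,-1],1],[[0.005,0.001,0],[0.6,24,-1],1],[[0.005,0.001,0],[0.6,32,-1],1],[[0.005,0.001,0],[0.6,38,-1],1],[[0.005,0.001,0],[0.6,44,-1],1],[[0.005,0.001,0],[0.6,49,-1],1],[[0.005,0.001,0],[0.6,54,-1],1],[[0.005,0.001,0],[0.6,56,-1],1],[[0.005,0.001,0],[0.6,56,-1],1]]}}

```text
time_s: 5.62
ee_pos: [469.1, -102.9, 281.2]
ee_rot: [-89.6, -0.1, -87.6]
force: [-1.2, 0.1, -1.5]
gripper_width: 6.1
```

>>> {"api": "carry_out", "payload": {"increments": [[[0,0,0],[0,2,0],1],[[0,0,0],[0,4,0],1],[[0,0,0],[0,6,0],1],[[0,0,0],[0,7,0],1],[[0,0,0],[0,8,0],1],[[0,0,0],[0,8,0],1]]}}

```text
time_s: 6.12
ee_pos: [469.3, -102.9, 273.6]
ee_rot: [-89.5, -0.1, -87.6]
force: [0.4, 1.8, -2.1]
gripper_width: 5.9
```

>>> {"api": "carry_out", "payload": {"increments": [[[0,0,0],[0,0.7,0],1],[[0,0,0],[0,1.4,0],1],[[0,0,0],[0,2.0,0],1],[[0,0,0],[0,2.0,0],1]]}}

```text
time_s: 6.45
ee_pos: [469.3, -102.9, 271.7]
ee_rot: [-89.5, -0.1, -87.6]
force: [-0.4, 2.1, -0.3]
gripper_width: 6.1
```

>>> {"api": "carry_out", "payload": {"increments": [[[0,0,0],[0,0.7,0],1],[[0,0,0],[0,1.4,0],1],[[0,0,0],[0,2.0,0],1],[[0,0,0],[0,2.0,0],1]]}}

```text
time_s: 6.78
ee_pos: [469.5, -102.9, 271.3]
ee_rot: [-89.5, -0.1, -87.6]
force: [-2.6, 3.1, 12.7]
gripper_width: 5.8
```

```bash
python3 w.py pics/5.png | grep ^g; python3 - <<'E'
from h import *
g=dict(np.load('last_wrist.npz'));P=cloud(g,g['pos'],g['rot']);hsv=cv2.cvtColor(g['frame'],cv2.COLOR_BGR2HSV)
H=hsv[...,0];S=(hsv[...,1]>110)&(g['z_map']>0);Z=P[...,2]
for lo,hi,y in((50,80,-100),(20,32,-160)):
    q=P[(H>lo)&(H<hi)&S&(abs(P[...,1]-y)<10)&(abs(P[...,0]-512)<15)&(Z<140)];print(len(q),np.percentile(q[:,2],[50,80,95,99]).round(1))
E
```

```text
g [227  87  50  17 830] [[549.4, -113.5, 33.5], [554.6, -98.0, 35.1], [559.8, -82.7, 36.4]]
g [ 246  125   15  153 1840] [[472.5, -105.3, 64.7], [504.2, -101.2, 118.9], [534.6, -98.2, 120.9]]
g [246 306  15  31 373] [[436.7, -106.7, 117.6], [446.8, -103.6, 119.0], [461.3, -100.4, 133.8]]
757 [119.  119.5 120.  120.4]
2905 [105.3 118.6 119.6 120.1]
```

Seated: 12.7 N upward contact, top edge at 120 mm like the yellow one. Releasing and retreating.

>>> {"api": "carry_out", "payload": {"increments": [[[0,0,0],[0,-1.5,0],1],[[0,0,0],[0,-1.5,0],0.7],[[0,0,0],[0,-1.5,0],0.7],[[0,0,0],[0,-1.5,0],0.7],[[0,0,0],[0,-1.5,0],0.7],[[0,0,0],[0,-1.5,0],0.7],[[0,0,0],[0,-20,0],0.7],[[0,0,0],[0,-60,0],0.6],[[0,0,0],[0,-100,0],0.3],[[0,0,0],[0,-130,0],0]]}}

```text
time_s: 7.67
ee_pos: [468.4, -102.9, 402.5]
ee_rot: [-89.4, -0.2, -87.6]
force: [0.0, -0.9, 0.4]
gripper_width: 44.3
```

```bash
python3 w.py pics/5b.png | grep ^[gy]; python3 t.py 430 120 270 -40 10;  python3 t.py 450.1 281 100.8 -7.8 30 80;
```

```text
g [237  89  30  11 299] [[549.7, -113.4, 33.4], [554.6, -98.6, 35.2], [559.6, -82.9, 36.7]]
g [ 238  115   27  146 1119] [[377.8, -118.5, 18.4], [454.2, -102.3, 118.8], [533.5, -91.4, 120.4]]
y [291  89  33  12 330] [[552.1, -173.4, 24.6], [557.0, -157.3, 35.2], [562.1, -141.4, 37.0]]
y [ 298  120   29  114 1967] [[438.4, -163.4, 21.2], [484.6, -158.8, 101.8], [529.1, -156.5, 120.2]]
y [286 233   7  15  86] [[374.0, -154.7, 10.1], [387.6, -150.3, 32.8], [472.6, -125.4, 213.7]]
y [157 266  16  54 422] [[492.1, -77.2, 299.4], [501.2, -76.5, 308.4], [505.3, -75.4, 311.5]]
y [334 266  16  54 427] [[493.6, -127.1, 298.8], [502.9, -126.2, 308.0], [507.5, -125.6, 311.4]]
y [ 143  332  303   23 5329] [[491.9, -147.0, 314.0], [494.0, -115.6, 318.2], [495.8, -76.2, 321.2]]
t 7.7167 turn [0.0551, -0.8299, -0.1497] shift [-244.5, -34.1, -51.5] deg 48.4 mm 252.0 q [-13.8   9.4 101.4  -0.   68.   73.8]
t 7.7167 turn [0.3507, -1.3608, -0.4155] shift [-407.5, 83.7, -129.2] deg 84.0 mm 436.0 q [-13.8   9.4 101.4  -0.   68.   73.8]
```

>>> {"api": "carry_out", "payload": {"increments": [[[0.35,-1.361,-0.4155],[-407.5,83.7,-129.2],0],[[0.35,-1.361,-0.4155],[-407.5,83.7,-129.2],0],[[0.35,-1.361,-0.4155],[-407.5,83.7,-129.2],0],[[0.35,-1.361,-0.4155],[-407.5,83.7,-129.2],0],[[0.35,-1.361,-0.4155],[-407.5,83.7,-129.2],0],[[0.35,-1.361,-0.4155],[-407.5,83.7,-129.2],0],[[0.35,-1.361,-0.4155],[-407.5,83.7,-129.2],0],[[0.35,-1.361,-0.4155],[-407.5,83.7,-129.2],0],[[0.35,-1.361,-0.4155],[-407.5,83.7,-129.2],0],[[0.35,-1.361,-0.4155],[-407.5,83.7,-129.2],0]]}}

```text
time_s: 8.55
ee_pos: [327.8, 283.1, 317.5]
ee_rot: [-87.0, -25.5, -20.2]
force: [1.1, 0.7, -0.4]
gripper_width: 91.1
```

```bash
python3 t.py 449.8 281 100 -7.8 30 80;
```

```text
t 8.55 turn [0.0493, -0.194, -0.0734] shift [-6.7, -3.4, 13.3] deg 12.2 mm 15.0 q [ 46.5   8.5 119.7 -33.1  43.3  88.8]
```

>>> {"api": "carry_out", "payload": {"increments": [[[0.049,-0.194,-0.073],[-6.7,-3.4,13.3],0],[[0.049,-0.194,-0.073],[-6.7,-3.4,13.3],0],[[0.049,-0.194,-0.073],[-6.7,-3.4,13.3],0],[[0.049,-0.194,-0.073],[-6.7,-3.4,13.3],0]]}}

```text
time_s: 8.88
ee_pos: [326.0, 296.3, 318.2]
ee_rot: [-90.0, -29.8, -8.3]
force: [-0.1, -1.3, -0.1]
gripper_width: 91.2
```

```bash
python3 t.py 449.8 281 100 -7.8 30; python3 w.py pics/6.png|grep ^b; python3 - <<'E'
from h import *
g=dict(np.load('last_wrist.npz'));P=cloud(g,g['pos'],g['rot']);hsv=cv2.cvtColor(g['frame'],cv2.COLOR_BGR2HSV)
H=hsv[...,0];S=(hsv[...,1]>110)&(g['z_map']>0);Z=P[...,2]
m=(H>=100)&(H<=120)&S&(Z>112)&(Z<125)&(P[...,0]>400)&(P[...,0]<480)
q=P[m];f=np.polyfit(q[:,1],q[:,0],1);print(len(q),'x at 282',np.polyval(f,282.3),np.percentile(q,[1,50,99],axis=0).round(1).tolist())
p,M=cur();print('jaw centre offset along tool x (mm):',np.median((q-p)@M[:,0]), 'ahead',np.median((q-p)@M[:,1]))
E
```

```text
t 8.8833 turn [0.0038, -0.0071, -0.0039] shift [-0.8, 79.3, 1.9] deg 0.5 mm 79.0 q [ 48.6   8.7 120.2 -39.5  40.9  85. ]
b [   0    0  123   48 3433] [[322.3, 416.3, 5.2], [354.6, 429.7, 7.1], [401.3, 440.9, 8.8]]
b [ 251  112    7  166 1053] [[433.8, 231.7, 84.1], [443.4, 299.1, 116.5], [468.7, 345.2, 118.2]]
1012 x at 282 441.2056056664767 [[433.1, 230.2, 114.6], [443.0, 296.6, 116.6], [451.2, 345.5, 118.4]]
jaw centre offset along tool x (mm): -0.152153543969981 ahead 232.64052170869616
```

Blue edge lies centred between the jaws (offset 0.2 mm). Gripping.

>>> {"api": "carry_out", "payload": {"increments": [[[0.004,-0.007,-0.004],[0,30,1],0],[[0.004,-0.007,-0.004],[0,60,1.5],0],[[0.004,-0.007,-0.004],[0,79,1.9],0.3],[[0.004,-0.007,-0.004],[0,79,1.9],1],[[0.004,-0.007,-0.004],[0,79,1.9],1],[[0.004,-0.007,-0.004],[0,79,1.9],1],[[0.004,-0.007,-0.004],[0,79,1.9],1],[[0.004,-0.007,-0.004],[0,79,1.9],1],[[0.004,-0.007,-0.004],[0,79,1.9],1],[[0.004,-0.007,-0.004],[0,79,1.9],1]]}}

```text
time_s: 9.77
ee_pos: [365.4, 292.8, 250.8]
ee_rot: [-89.9, -30.1, -7.8]
force: [0.3, 0.2, 0.9]
gripper_width: 40.7
```

>>> {"api": "carry_out", "payload": {"increments": [[[0,0,0],[0,0,0],1],[[0,0,0],[0,0,0],1],[[0,0,0],[0,0,0],1],[[0,0,0],[0,0,0],1],[[0,0,0],[0,0,0],1],[[0,0,0],[0,0,0],1],[[0,0,0],[0,0,0],1],[[0,0,0],[0,0,0],1],[[0,0,0],[0,0,0],1],[[0,0,0],[0,0,0],1]]}}

```text
time_s: 10.6
ee_pos: [365.6, 292.7, 250.1]
ee_rot: [-90.0, -30.1, -7.7]
force: [-0.7, 0.3, -0.5]
gripper_width: 6.0
```

```bash
python3 t.py 445 190 270 -40 0;python3 t.py 475 -282 260 -87.6 0
```

```text
t 10.6 turn [-0.1482, 0.55, 0.5108] shift [176.2, -119.8, -91.0] deg 43.8 mm 232.0 q [ 44.3  16.5 122.7 -50.   31.   93.5]
t 10.6 turn [-0.3657, 1.3596, 0.4361] shift [252.0, -64.6, -554.7] deg 84.4 mm 613.0 q [ 44.3  16.5 122.7 -50.   31.   93.5]
```

>>> {"api": "carry_out", "payload": {"increments": [[[0,0,0],[0,-25,0],1],[[0,0,0],[0,-60,0],1],[[0,0,0],[0,-70,0],1],[[-0.148,0.55,0.511],[176.2,-119.8,-91],1],[[-0.148,0.55,0.511],[176.2,-119.8,-91],1],[[-0.148,0.55,0.511],[176.2,-119.8,-91],1],[[-0.148,0.55,0.511],[176.2,-119.8,-91],1],[[-0.148,0.55,0.511],[176.2,-119.8,-91],1],[[-0.148,0.55,0.511],[176.2,-119.8,-91],1],[[-0.148,0.55,0.511],[176.2,-119.8,-91],1]]}}

```text
time_s: 11.43
ee_pos: [446.7, 188.6, 442.8]
ee_rot: [-89.9, 0.1, -40.4]
force: [-0.5, -0.9, -1.5]
gripper_width: 6.1
```

```bash
python3 t.py 475 -282 260 -87.6 0
```

```text
t 11.4333 turn [-0.0008, 0.8243, -0.0017] shift [326.4, 10.0, -340.2] deg 47.2 mm 472.0 q [21.5  8.8 97.   0.1 74.2 61.8]
```

>>> {"api": "carry_out", "payload": {"increments": [[[0,0.824,0],[326.4,10,-340.2],1],[[0,0.824,0],[326.4,10,-340.2],1],[[0,0.824,0],[326.4,10,-340.2],1],[[0,0.824,0],[326.4,10,-340.2],1],[[0,0.824,0],[326.4,10,-340.2],1],[[0,0.824,0],[326.4,10,-340.2],1],[[0,0.824,0],[326.4,10,-340.2],1],[[0,0.824,0],[326.4,10,-340.2],1],[[0,0.824,0],[326.4,10,-340.2],1],[[0,0.824,0],[326.4,10,-340.2],1]]}}

```text
time_s: 12.27
ee_pos: [472.0, -226.7, 431.4]
ee_rot: [-90.1, 0.0, -87.1]
force: [1.0, 0.3, -0.8]
gripper_width: 5.9
```

```bash
python3 t.py 475 -282 250 -87.6 0;python3 t.py 475 -282 165 -87.6 0
```

```text
t 12.2667 turn [0.0024, 0.0094, -0.0001] shift [55.3, 9.4, 0.2] deg 0.6 mm 56.0 q [-26.9  12.8  93.5  -0.1  73.8  60.2]
t 12.2667 turn [0.0024, 0.0094, -0.0001] shift [55.4, 94.4, 0.4] deg 0.6 mm 109.0 q [-26.9  12.8  93.5  -0.1  73.8  60.2]
```

>>> {"api": "carry_out", "payload": {"increments": [[[0.002,0.009,0],[40,5,0],1],[[0.002,0.009,0],[55.3,10,0],1],[[0.002,0.009,0],[55.3,10,0],1],[[0.002,0.009,0],[55.3,40,0],1],[[0.002,0.009,0],[55.3,70,0],1],[[0.002,0.009,0],[55.3,90,0],1],[[0.002,0.009,0],[55.3,94,0],1],[[0.002,0.009,0],[55.3,94,0],1]]}}

```text
time_s: 12.93
ee_pos: [475.1, -279.0, 337.3]
ee_rot: [-90.1, 0.2, -87.6]
force: [-0.2, -0.5, -1.1]
gripper_width: 5.9
```

```bash
python3 w.py pics/7.png|grep ^b; python3 - <<'E'
from h import *
g=dict(np.load('last_wrist.npz'));P=cloud(g,g['pos'],g['rot']);hsv=cv2.cvtColor(g['frame'],cv2.COLOR_BGR2HSV)
H=hsv[...,0];S=(hsv[...,1]>110)&(g['z_map']>0);Z=P[...,2];B=(H>=100)&(H<=120)&S
q=P[B&(abs(Z-35)<2.5)&(abs(P[...,0]-562)<12)&(abs(P[...,1]+277)<30)];r=cv2.minAreaRect(q[:,:2].astype(np.float32));print(len(q),r)
q=P[B&(Z>172)&(Z<192)];f=np.polyfit(q[:,0],q[:,1],1);print('edge',len(q),f,np.polyval(f,475),np.degrees(np.arctan(f[0])),np.percentile(q,[.5,50,99.5],axis=0).round(1),np.polyfit(q[:,0],q[:,2],1))
s=env.state();print(s['ee_pos'],s['ee_rot'])
E
```

```text
b [239  83  39  14 537] [[556.0, -293.7, 33.4], [561.6, -278.1, 35.0], [567.1, -262.0, 36.6]]
b [ 246  123   15  156 1894] [[475.5, -280.8, 125.0], [507.5, -276.5, 183.1], [538.4, -273.4, 188.7]]
b [246 306  14  31 386] [[438.7, -282.2, 181.5], [448.9, -279.0, 183.3], [501.6, -275.4, 240.7]]
535 ((561.555419921875, -278.1475524902344), (10.605020523071289, 32.6324348449707), 2.4854416847229004)
edge 2020 [ 4.39521036e-02 -2.99056312e+02] -278.1790625493599 2.516650323883711 [[ 439.3 -282.2  173.8]
 [ 499.1 -277.1  183.2]
 [ 538.5 -273.3  189.4]] [-7.39890832e-03  1.86787209e+02]
[ 475.6158732  -279.6136265   339.01719054] [-8.99297260e+01  4.53530688e-02 -8.76023549e+01]
```

View pics/7.png

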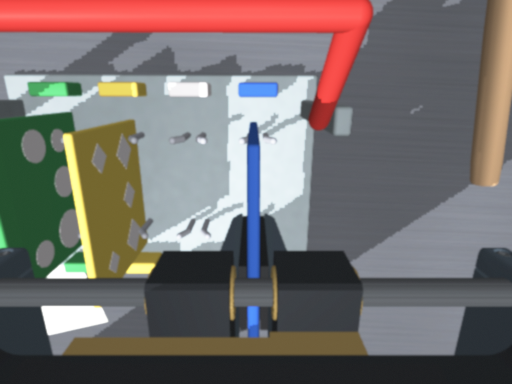

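>>> {"api": "carry_out", "payload": {"increments": [[[0,0,0],[0,0,0],1],[[0,0,0],[0,0,0],1]]}}

```text
time_s: 13.15
ee_pos: [475.9, -280.6, 340.8]
ee_rot: [-89.7, -0.1, -87.7]
force: [-0.8, 1.0, -1.0]
gripper_width: 6.0
```

```bash
python3 w.py pics/7b.png|grep ^b; python3 - <<'E'
from h import *
g=dict(np.load('last_wrist.npz'));P=cloud(g,g['pos'],g['rot']);hsv=cv2.cvtColor(g['frame'],cv2.COLOR_BGR2HSV)
H=hsv[...,0];S=(hsv[...,1]>110)&(g['z_map']>0);Z=P[...,2];B=(H>=100)&(H<=120)&S
q=P[B&(abs(Z-35)<2.5)&(abs(P[...,0]-562)<12)&(abs(P[...,1]+277)<30)];r=cv2.minAreaRect(q[:,:2].astype(np.float32));print(len(q),r)
q=P[B&(Z>172)&(Z<192)];f=np.polyfit(q[:,0],q[:,1],1);print('edge',len(q),f,np.polyval(f,475))
s=env.state();print(g['pos'],s['ee_pos'],s['ee_rot'])
E
```

```text
b [235  86  39  14 528] [[556.2, -293.6, 33.1], [561.9, -277.9, 35.0], [567.5, -262.2, 36.5]]
b [ 246  123   15  156 1900] [[477.1, -283.1, 127.7], [509.5, -278.8, 186.7], [540.6, -275.8, 191.9]]
b [246 306  14  31 384] [[440.1, -284.3, 184.8], [451.0, -281.2, 186.4], [503.0, -277.5, 244.3]]
526 ((561.8436889648438, -277.84783935546875), (10.828680038452148, 33.19186019897461), 2.409972906112671)
edge 2032 [ 4.26313709e-02 -3.00729900e+02] -280.4799990090682
[ 475.87588486 -280.60431598  340.75921436] [ 475.7540564  -280.71899551  340.65566408] [-8.97382855e+01 -8.09784010e-02 -8.76873649e+01]
```

Settled: edge is 1.2 mm off the slot line; correcting and lowering.

>>> {"api": "carry_out", "payload": {"increments": [[[0.001,0.001,0],[1.2,5,-1],1],[[0.001,0.001,0],[1.2,14,-1],1],[[0.001,0.001,0],[1.2,24,-1],1],[[0.001,0.001,0],[1.2,32,-1],1],[[0.001,0.001,0],[1.2,38,-1],1],[[0.001,0.001,0],[1.2,44,-1],1],[[0.001,0.001,0],[1.2,50,-1],1],[[0.001,0.001,0],[1.2,55,-1],1],[[0.001,0.001,0],[1.2,58,-1],1],[[0.001,0.001,0],[1.2,58,-1],1]]}}

```text
time_s: 14.03
ee_pos: [474.4, -282.0, 280.3]
ee_rot: [-89.9, 0.1, -87.8]
force: [0.3, 0.1, -1.1]
gripper_width: 5.8
```

>>> {"api": "carry_out", "payload": {"increments": [[[0,0,0],[0,1.5,0],1],[[0,0,0],[0,3,0],1],[[0,0,0],[0,4.5,0],1],[[0,0,0],[0,6,0],1],[[0,0,0],[0,6,0],1]]}}

```text
time_s: 14.45
ee_pos: [474.5, -282.0, 274.9]
ee_rot: [-89.8, 0.0, -87.8]
force: [1.1, 0.5, -1.6]
gripper_width: 6.2
```

>>> {"api": "carry_out", "payload": {"increments": [[[0,0,0],[0,0.7,0],1],[[0,0,0],[0,1.4,0],1],[[0,0,0],[0,2.0,0],1],[[0,0,0],[0,2.0,0],1]]}}

```text
time_s: 14.78
ee_pos: [474.6, -282.1, 273.3]
ee_rot: [-89.8, 0.0, -87.8]
force: [0.0, 0.8, -0.0]
gripper_width: 5.8
```

>>> {"api": "carry_out", "payload": {"increments": [[[0,0,0],[0,0.6,0],1],[[0,0,0],[0,1.2,0],1],[[0,0,0],[0,1.2,0],1]]}}

```text
time_s: 15.03
ee_pos: [474.7, -282.0, 273.1]
ee_rot: [-89.8, -0.0, -87.8]
force: [-1.1, 1.1, 6.9]
gripper_width: 5.7
```

```bash
python3 w.py pics/8.png >/dev/null; python3 - <<'E'
from h import *
g=dict(np.load('last_wrist.npz'));P=cloud(g,g['pos'],g['rot']);hsv=cv2.cvtColor(g['frame'],cv2.COLOR_BGR2HSV)
H=hsv[...,0];S=(hsv[...,1]>110)&(g['z_map']>0);Z=P[...,2]
for lo,hi,y in((100,120,-280),(20,32,-160),(50,80,-100)):
    q=P[(H>=lo)&(H<=hi)&S&(abs(P[...,1]-y)<12)&(abs(P[...,0]-510)<20)&(Z<140)];print(len(q),np.percentile(q[:,2],[50,80,95,99]).round(1) if len(q) else '')
print(env.state()['force'])
E
```

```text
1112 [119.  119.6 120.2 127.1]
5843 [ 84.2 105.9 113.7 117.6]
368 [22.9 29.1 32.4 33.7]
[-0.46485671  1.34287418  6.62337711]
```

Blue is seated (contact 7 N, top at 120 mm). Release and rise well clear.

>>> {"api": "carry_out", "payload": {"increments": [[[0,0,0],[0,-0.8,0],1],[[0,0,0],[0,-0.8,0],0.7],[[0,0,0],[0,-0.8,0],0.7],[[0,0,0],[0,-0.8,0],0.7],[[0,0,0],[0,-0.8,0],0.7],[[0,0,0],[0,-0.8,0],0.7],[[0,0,0],[0,-20,0],0.7],[[0,0,0],[0,-60,0],0.6],[[0,0,0],[0,-100,0],0.5],[[0,0,0],[0,-140,0],0.5]]}}

```text
time_s: 15.92
ee_pos: [473.9, -282.0, 413.1]
ee_rot: [-89.9, 0.1, -87.8]
force: [0.4, -1.2, -0.9]
gripper_width: 44.2
```

>>> {"api": "carry_out", "payload": {"increments": [[[0,0,0],[0,-30,0],0.5],[[0,0,0],[0,-60,0],0.5],[[0,0,0],[0,-60,0],0.5]]}}

```text
time_s: 16.17
ee_pos: [474.4, -282.4, 478.7]
ee_rot: [-89.2, -0.4, -87.8]
force: [0.4, -0.7, 0.1]
gripper_width: 45.4
```

```bash
python3 - <<'E'
from h import *
for n in('wrist','scene'):
    g=grab(n);d=np.load('last_'+n+'.npz');P=cloud(g,d['pos'],d['rot']);hsv=cv2.cvtColor(g['frame'],cv2.COLOR_BGR2HSV)
    H=hsv[...,0];Z=P[...,2];m=((H<6)|(H>174))&(hsv[...,1]>120)&(Z>150)&(Z<215)&(abs(P[...,1]+190)<140)
    q=P[m]; q=q[abs(q[:,1]+190)<80]
    if len(q)>20:
        f=np.polyfit(q[:,1],q[:,0],1);print(n,len(q),'x at -190:',np.polyval(f,-190),f[0],np.percentile(q,[1,5,50,95,99],axis=0).round(1).tolist())
    cv2.imwrite(f'pics/9{n}.png',g['frame'])
E
python3 t.py 580 -190 310 2.4 0;python3 t.py 580 -190 192 2.4 0
```

```text
wrist 3081 x at -190: 582.9550150578625 -0.0401056736502642 [[575.7, -268.4, 188.3], [577.0, -262.1, 189.5], [582.9, -190.3, 191.9], [589.1, -118.2, 193.6], [590.7, -111.8, 194.3]]
scene 259 x at -190: 585.3563714479176 -0.04259203069970727 [[577.0, -267.8, 184.8], [579.3, -260.3, 186.4], [585.8, -189.2, 192.1], [590.2, -118.6, 196.3], [592.0, -111.8, 197.5]]
t 16.2667 turn [-0.0032, -1.5739, 0.0051] shift [-87.9, -8.6, 109.7] deg 90.2 mm 141.0 q [-32.   14.1  85.8   0.1  79.8  55.8]
t 16.2667 turn [-0.0032, -1.5739, 0.0051] shift [-88.1, 109.4, 109.0] deg 90.2 mm 178.0 q [-32.   14.1  85.8   0.1  79.8  55.8]
```

Both sit in; keeper bar centre at about (583,-187,188), hinge at (541,-189,132), angle ≈ 2.21 rad. Moving above it.

```bash
python3 t.py 583 -191 300 2.4 0
```

```text
t 16.2667 turn [-0.0032, -1.5739, 0.0051] shift [-86.8, 1.5, 112.6] deg 90.2 mm 142.0 q [-32.   14.1  85.8   0.1  79.8  55.8]
```

>>> {"api": "carry_out", "payload": {"force": 15, "increments": [[[-0.003,-1.574,0.005],[-86.8,1.5,112.6],0.5],[[-0.003,-1.574,0.005],[-86.8,1.5,112.6],0.5],[[-0.003,-1.574,0.005],[-86.8,1.5,112.6],0.5],[[-0.003,-1.574,0.005],[-86.8,1.5,112.6],0.5],[[-0.003,-1.574,0.005],[-86.8,1.5,112.6],0.5],[[-0.003,-1.574,0.005],[-86.8,1.5,112.6],0.5],[[-0.003,-1.574,0.005],[-86.8,1.5,112.6],0.5],[[-0.003,-1.574,0.005],[-86.8,1.5,112.6],0.5],[[-0.003,-1.574,0.005],[-86.8,1.5,112.6],0.5],[[-0.003,-1.574,0.005],[-86.8,1.5,112.6],0.5]]}}

```text
time_s: 17.1
ee_pos: [583.1, -191.0, 468.3]
ee_rot: [-89.9, 0.3, -15.8]
force: [0.3, -0.9, -0.7]
gripper_width: 45.8
```

```bash
python3 t.py 583 -191 260 2.4 0
```

```text
t 17.1 turn [-0.0029, -0.3176, -0.0056] shift [0.1, 36.3, -0.1] deg 18.2 mm 36.0 q [-19.2  20.2  77.7   0.1  82.4  -3.4]
```

>>> {"api": "carry_out", "payload": {"increments": [[[-0.003,-0.318,-0.005],[0,36,0],0.5],[[-0.003,-0.318,-0.005],[0,36,0],0.5],[[-0.003,-0.318,-0.005],[0,36,0],0.5],[[-0.003,-0.318,-0.005],[0,36,0],0.5],[[-0.003,-0.318,-0.005],[0,36,0],0.5],[[-0.003,-0.318,-0.005],[0,36,0],0.5]]}}

```text
time_s: 17.6
ee_pos: [583.1, -191.0, 434.0]
ee_rot: [-90.1, -0.1, 2.0]
force: [0.2, 0.1, 0.1]
gripper_width: 45.3
```

```bash
python3 t.py 583 -191 188.5 2.4 0; python3 - <<'E'
from h import *
g=grab('wrist');d=np.load('last_wrist.npz');P=cloud(g,d['pos'],d['rot']);hsv=cv2.cvtColor(g['frame'],cv2.COLOR_BGR2HSV)
H=hsv[...,0];m=((H<6)|(H>174))&(hsv[...,1]>120)&(P[...,2]>150)&(P[...,2]<215)&(abs(P[...,1]+150)<60)
q=P[m];p,M=cur();print(len(q),'rel tool x',np.percentile((q-p)@M[:,0],[1,50,99]),'ahead',np.percentile((q-p)@M[:,1],[1,5,50]))
cv2.imwrite('pics/10.png',g['frame'])
E
```

```text
t 17.6 turn [0.0012, -0.0076, 0.0023] shift [-0.3, 73.5, 0.1] deg 0.5 mm 74.0 q [-19.2  20.9  81.5  -0.   77.4 -21.2]
2599 rel tool x [-5.82354477 -0.08779414  5.23389261] ahead [240.22143256 240.77420716 242.27825113]
```

>>> {"api": "carry_out", "payload": {"increments": [[[0.001,-0.007,0.002],[0,25,0],0.5],[[0.001,-0.007,0.002],[0,50,0],0.5],[[0.001,-0.007,0.002],[0,70,0],0.5],[[0.001,-0.007,0.002],[0,74,0],0.5],[[0.001,-0.007,0.002],[0,74,0],1],[[0.001,-0.007,0.002],[0,74,0],1],[[0.001,-0.007,0.002],[0,74,0],1],[[0.001,-0.007,0.002],[0,74,0],1],[[0.001,-0.007,0.002],[0,74,0],1],[[0.001,-0.007,0.002],[0,74,0],1]]}}

```text
time_s: 18.48
ee_pos: [583.4, -191.2, 361.8]
ee_rot: [-90.1, -0.2, 2.5]
force: [-1.8, 0.6, 1.2]
gripper_width: 11.4
```

```bash
python3 - <<'E'
from h import *
s=env.state();print(s['ee_pos'],s['ee_rot'],s['force'],s['gripper_width'])
u=np.array([np.cos(np.radians(2.4)),np.sin(np.radians(2.4))])
rx=(np.array(s['ee_pos'][:2])-[541.2,-189])@u; rz=s['ee_pos'][2]-172-132
print(rx,rz,np.hypot(rx,rz));t0=np.arctan2(rz,-rx);r=70
for t in np.linspace(t0,0,21): print(round(t,2),[round(-r*np.cos(t)+r*np.cos(t0),1),round(r*np.sin(t0)-r*np.sin(t),1)])
E
```

```text
[ 583.38862865 -191.17210755  361.75997895] [-90.0761087   -0.16790453   2.45088498] [-1.81986911  0.61117893  1.19128748] 11.417244430525592
42.060663632323795 57.7599789513165 71.45148419485777
2.2 [np.float64(0.0), np.float64(0.0)]
2.09 [np.float64(-6.5), np.float64(-4.2)]
1.98 [np.float64(-13.3), np.float64(-7.6)]
1.87 [np.float64(-20.6), np.float64(-10.3)]
1.76 [np.float64(-28.0), np.float64(-12.2)]
1.65 [np.float64(-35.7), np.float64(-13.2)]
1.54 [np.float64(-43.4), np.float64(-13.4)]
1.43 [np.float64(-51.0), np.float64(-12.7)]
1.32 [np.float64(-58.6), np.float64(-11.2)]
1.21 [np.float64(-65.9), np.float64(-8.9)]
1.1 [np.float64(-73.0), np.float64(-5.8)]
0.99 [np.float64(-79.6), np.float64(-1.9)]
0.88 [np.float64(-85.8), np.float64(2.6)]
0.77 [np.float64(-91.5), np.float64(7.9)]
0.66 [np.float64(-96.5), np.float64(13.7)]
0.55 [np.float64(-100.9), np.float64(20.0)]
0.44 [np.float64(-104.5), np.float64(26.8)]
0.33 [np.float64(-107.4), np.float64(33.9)]
0.22 [np.float64(-109.5), np.float64(41.3)]
0.11 [np.float64(-110.8), np.float64(48.9)]
0.0 [np.float64(-111.2), np.float64(56.6)]
```

>>> {"api": "carry_out", "payload": {"increments": [[[0,0,0],[-6.5,-4.2,0],1],[[0,0,0],[-13.3,-7.6,0],1],[[0,0,0],[-20.6,-10.3,0],1],[[0,0,0],[-28,-12.2,0],1],[[0,0,0],[-35.7,-13.2,0],1],[[0,0,0],[-43.4,-13.4,0],1],[[0,0,0],[-51,-12.7,0],1],[[0,0,0],[-58.6,-11.2,0],1],[[0,0,0],[-65.9,-8.9,0],1],[[0,0,0],[-65.9,-8.9,0],1]]}}

```text
time_s: 19.32
ee_pos: [517.1, -193.8, 371.3]
ee_rot: [-90.1, -0.3, 2.4]
force: [0.3, 1.3, 6.3]
gripper_width: 11.6
```

```bash
python3 - <<'E'
from h import *
s=env.state();print(s['ee_pos'],s['force'],s['gripper_width'])
g=grab('scene');P=cloud(g);hsv=cv2.cvtColor(g['frame'],cv2.COLOR_BGR2HSV);H=hsv[...,0]
m=((H<6)|(H>174))&(hsv[...,1]>120)&(P[...,2]>140)&(P[...,2]<220)&(abs(P[...,1]+190)<110);q=P[m];print(len(q),np.percentile(q,[5,50,95],axis=0).round(1))
E
```

```text
[ 517.06703132 -193.81411241  371.33329519] [0.33733927 1.26925996 6.33825014] 11.601313423923832
190 [[ 513.4 -295.1  197.5]
 [ 520.  -152.3  202.2]
 [ 526.5  -88.5  205.7]]
```

>>> {"api": "carry_out", "payload": {"increments": [[[0,0,0],[-7.1,3.1,0],1],[[0,0,0],[-13.7,7,0],1],[[0,0,0],[-19.9,11.5,0],1],[[0,0,0],[-25.6,16.8,0],1],[[0,0,0],[-30.6,22.6,0],1],[[0,0,0],[-35,28.9,0],1],[[0,0,0],[-38.6,35.7,0],1],[[0,0,0],[-41.5,42.8,0],1],[[0,0,0],[-43.6,50.2,0],1],[[0,0,0],[-44.9,57.8,0],1]]}}

```text
time_s: 20.2
ee_pos: [472.2, -195.9, 310.7]
ee_rot: [-90.0, -0.0, 2.5]
force: [1.5, 1.8, 3.2]
gripper_width: 11.4
```

>>> {"api": "carry_out", "payload": {"increments": [[[0,0,0],[-0.3,3,0],1],[[0,0,0],[-0.4,6,0],1],[[0,0,0],[-0.4,8,0],1],[[0,0,0],[-0.4,8,0],1]]}}

```text
time_s: 20.53
ee_pos: [471.7, -195.9, 302.7]
ee_rot: [-90.0, 0.1, 2.5]
force: [-0.6, 1.2, -1.5]
gripper_width: 11.2
```

```bash
cat > k.py <<'E'
from h import *
s=env.state();print(s['ee_pos'],s['force'],s['gripper_width'])
g=grab('scene');P=cloud(g);hsv=cv2.cvtColor(g['frame'],cv2.COLOR_BGR2HSV);H=hsv[...,0]
m=((H<6)|(H>174))&(hsv[...,1]>120)&(P[...,2]>100)&(P[...,2]<220)&(abs(P[...,1]+190)<120)&(P[...,0]<484)&(P[...,0]>440);q=P[m];print(len(q),np.percentile(q,[5,50,95],axis=0).round(1))
cv2.imwrite('pics/k.png',cv2.resize(g['frame'][130:290,90:350],(780,480)))
E
python3 k.py
```

```text
[ 471.72989381 -195.88707631  302.71760156] [-0.57911707  1.24453465 -1.50613403] 11.198651902249477
195 [[ 466.6 -304.1  134.2]
 [ 473.6 -242.2  139.8]
 [ 480.3  -78.5  144. ]]
```

>>> {"api": "carry_out", "payload": {"increments": [[[0,0,0],[0,1,0],1],[[0,0,0],[0,2,0],1],[[0,0,0],[0,3,0],1],[[0,0,0],[0,3,0],1]]}}

```text
time_s: 20.92
ee_pos: [471.6, -195.8, 300.4]
ee_rot: [-90.0, 0.1, 2.5]
force: [-5.2, 0.8, 1.5]
gripper_width: 11.3
```

```bash
python3 k.py
```

```text
[ 471.61303621 -195.84812137  300.37343857] [-5.16579793  0.78181348  1.49949133] 11.251866646992053
200 [[ 466.3 -303.1  133.4]
 [ 473.8 -153.6  138. ]
 [ 480.   -78.5  142.4]]
```

View pics/k.png

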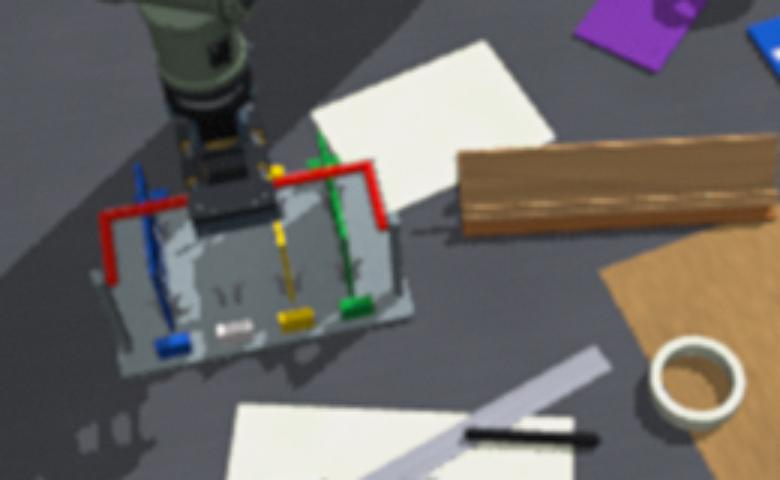

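View: bar lies over all three templates (crop px 110–370, 165–215), almost down. Pressing on to the stop.

>>> {"api": "carry_out", "payload": {"increments": [[[0,0,0],[0,1,0],1],[[0,0,0],[0,2,0],1],[[0,0,0],[0,3,0],1],[[0,0,0],[0,3,0],1]]}}

```text
time_s: 21.3
ee_pos: [471.6, -195.8, 298.3]
ee_rot: [-90.0, 0.0, 2.5]
force: [-6.6, 1.8, 9.0]
gripper_width: 11.6
```

```bash
python3 k.py
```

```text
[ 471.57262984 -195.84414589  298.33685481] [-6.62700887  1.78917567  9.03584993] 11.602612648678233
195 [[ 466.3 -302.5  130.3]
 [ 473.7 -151.1  136.3]
 [ 480.   -77.4  140.1]]
```

>>> {"api": "carry_out", "payload": {"increments": [[[0,0,0],[0,1,0],1],[[0,0,0],[0,2,0],1],[[0,0,0],[0,2,0],1]]}}

```text
time_s: 21.6
ee_pos: [471.5, -195.9, 297.7]
ee_rot: [-90.1, 0.0, 2.5]
force: [-9.7, 2.2, 18.4]
gripper_width: 11.5
```

```bash
python3 k.py
```

```text
[ 471.4925988  -195.87546227  297.70843914] [-9.65102883  2.16225216 18.38866582] 11.452387661981934
193 [[ 467.1 -302.4  130.9]
 [ 473.7 -151.1  136. ]
 [ 480.1  -78.5  140.2]]
```

>>> {"api": "carry_out", "payload": {"increments": [[[0,0,0],[0,0,0],0.7],[[0,0,0],[0,0,0],0.7],[[0,0,0],[0,0,0],0.6],[[0,0,0],[0,0,0],0.6],[[0,0,0],[0,0,0],0.6],[[0,0,0],[0,-15,0],0.6],[[0,0,0],[0,-40,0],0.6],[[0,0,0],[0,-80,0],0.6],[[0,0,0],[0,-120,0],0.6],[[0,0,0],[0,-140,0],0.6]]}}

```text
time_s: 22.48
ee_pos: [472.7, -196.0, 440.2]
ee_rot: [-90.2, -0.5, 2.5]
force: [1.1, -0.6, 0.1]
gripper_width: 36.4
```

>>> {"api": "carry_out", "payload": {"increments": [[[0,0,0],[-20,-30,0],1],[[0,0,0],[-20,-30,0],1],[[0,0,0],[-20,-30,0],1],[[0,0,0],[-20,-30,0],1],[[0,0,0],[-20,-30,0],1]]}}

```text
time_s: 22.9
ee_pos: [452.3, -196.6, 464.1]
ee_rot: [-90.0, 0.0, 2.5]
force: [-0.1, 1.0, -0.4]
gripper_width: 6.4
```

```bash
python3 k.py; python3 - <<'E'
from h import *
g=grab('wrist');d=np.load('last_wrist.npz');P=cloud(g,d['pos'],d['rot']);hsv=cv2.cvtColor(g['frame'],cv2.COLOR_BGR2HSV)
H=hsv[...,0];Z=P[...,2];S=hsv[...,1]>120
m=((H<6)|(H>174))&S&(Z>100)&(Z<160)
q=P[m];bar=q[q[:,0]<480];arm=q[(q[:,0]>490)&(q[:,0]<535)]
for n,q in(('bar',bar),('arm',arm)):
    if len(q)>10:print(n,len(q),np.percentile(q,[2,50,90,98],axis=0).round(1).tolist())
if len(arm)>10:print('arm slope z/x',np.polyfit(arm[:,0],arm[:,2],1))
for c,lo,hi in(('g',50,80),('y',20,32),('b',100,120)):
    q=P[(H>=lo)&(H<=hi)&S&(Z>100)&(Z<140)];
    if len(q):print(c,len(q),np.percentile(q,[2,50,98],axis=0).round(1).tolist())
cv2.imwrite('pics/11.png',g['frame'])
E
```

```text
[ 452.2747572  -196.62329357  464.08640557] [-0.09613782  0.95968794 -0.41279362] 6.35507739489789
299 [[ 467.2 -298.3  131.3]
 [ 473.5 -196.4  136.2]
 [ 479.5  -84.1  140.4]]
bar 2134 [[462.3, -233.0, 132.4], [469.3, -133.2, 136.3], [474.8, -70.7, 137.6], [477.5, -64.1, 138.3]]
arm 678 [[491.0, -71.1, 132.8], [512.8, -65.8, 136.4], [530.7, -61.2, 137.7], [533.9, -59.6, 138.3]]
arm slope z/x [-6.79512206e-03  1.39601429e+02]
g 640 [[408.2, -106.7, 117.6], [480.0, -102.9, 119.2], [532.3, -98.5, 120.7]]
y 851 [[403.1, -165.4, 101.0], [458.0, -160.6, 118.6], [527.6, -156.6, 120.5]]
b 657 [[411.9, -284.8, 101.0], [503.8, -278.4, 114.8], [537.3, -276.2, 120.2]]
```

View pics/11.png

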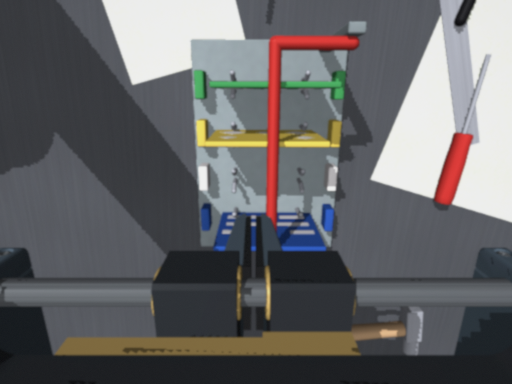

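View pics/k.png

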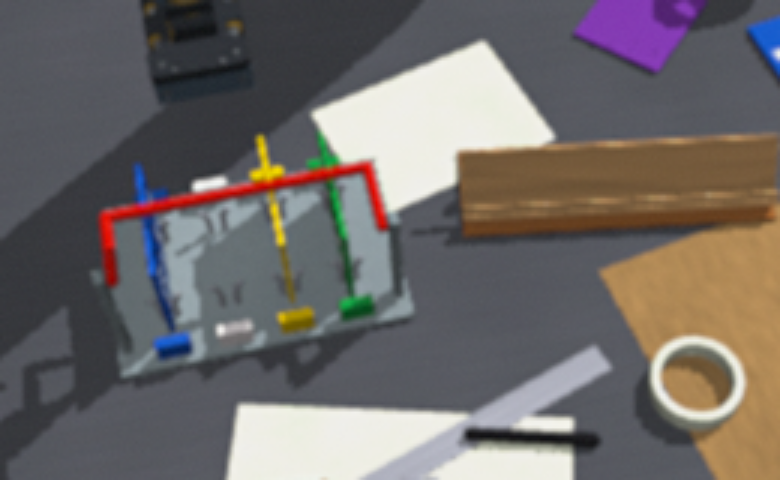

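Wrist view: the bar (px 272, 40–225) crosses all the slots, and its arm (px 275–355, 43) is level (slope under 0.01). Its top is at 138 mm, so the centre is at 132 mm as specified. Templates are at 120 mm. Handing in.

```bash
python3 -c "
from workcell import env
print(env.job_done(), env.state()['time_s'])"
```

```text
the job is handed in; nothing more can be done
the job is handed in; nothing more can be done
```

The green and blue templates are in the slots of their own colours and the keeper bar is fully down. The job was handed in at about 23 s of the 72 s limit.

- **Templates:** I lowered each until it touched the slot floor (about 13 N for green, 7 N for blue) before releasing it. Both upper edges then read about 120 mm, level with the yellow one.
- **Keeper:** I swung the bar over in the gripper and pressed it to its stop at about 18 N. After release its top measured 138 mm, which puts its centre at 132 mm, and its arm was level to within 0.01 rad.
- **Left alone:** I did not move the yellow template, the purple and large blue ones, the tools or the other loose things. The yellow template and the objects in the final pictures look undisturbed, but I did not measure the loose ones again.
- **Checks:** None of the final checks failed. Two needed a correction on the way. The blue template was 1.2 mm off its slot line before lowering. The bar first stopped about 2 mm short, so I pressed it further.

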